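# Reset the ratchet of a tilting assembly rest and prop it lower

## Robot

A 6-joint arm with a two-finger parallel gripper is mounted at the origin on the work surface; the furniture and walls round the work are solid. World frame = base frame: x ahead of the robot, y to its left, z up, the work surface at z = 0. Lengths are in m, angles in rad, forces in N, time in s.
With the tool pointing down it reaches from about 0.35 to 0.8 m from the base axis. Payload 7.3 kg.
Tool frame: the origin (TCP) lies between the finger pads; the fingertips stand 25 mm ahead of it and the grasp point (between the pads) lies 6 mm ahead of it (r.tip_extent is the distance from the TCP to the fingertips, in m); z points along the fingers, y is the line along which they close (so a half turn about z gives the same grasp; the last joint's range is limited). The gripper opens to 85 mm and grips with 20 to 120 N. Pads are 22 mm wide; open, the fingers measure 114 mm over their backs; the gripper's body (76 mm by 85 mm) begins 54 mm behind the grasp point. The pads swing forward as they close: fully open they stand 13 mm farther back than shut.
Start: joints at [1.094, 0.342, 1.524, -0, 1.275, -0.146], TCP at [0.171, 0.497, 0.256] pointing down, gripper open.
Joint ranges: [-2.53, 2.53], [-0.77, 2.02], [0.04, 2.7], [-1, 4.14], [0.28, 2.66], [-3.11, 3.11]. Speed limits (rad/s): [2.57, 2.57, 3.14, 3.14, 3.14, 3.14].

## Interface

Orientations are given as a unit quaternion [x, y, z, w].
In Python, from workcell import r, command_gripper, optics gives the robot as it stands. The module is installed in compiled form; this text tells all that it offers. Calls block until the motion is done:
- r.reach(position, orientation): joint-space move of the TCP to a pose.
- r.move_straight(position, orientation=None, speed=0.15, max_force=None): straight line of the TCP; orientation=None keeps the orientation; speed is the mean speed in m/s. With max_force (N) it stops when the force on the tool has changed by that much, and returns True; else False.
- r.movej(angles): joint-space move.
- command_gripper(opening, force=None): finger opening in m; force is the grip in N (None keeps the last); returns when the fingers have stopped.
- r.hold(seconds).
- r.solve_ik(position, orientation): joint angles nearest the present ones, or None.
- r.read_state(): the state.
- optics.get_image(name): name is "scene" or "side" or "wrist"; returns (picture, depth): 384x512x3 uint8, red, green, blue; 384x512 float32, m along the optical axis (not along the pixel's ray), 0 where there is no reading.
- optics.camera_model(name): a dict with "K" (3x3 intrinsics, pixels), "R" (3x3) and "t" (3): a world point X has camera coordinates R X + t; the wrist camera has in their place "tool_from_camera" (4x4, takes a point from camera to tool coordinates, whose origin is the TCP and whose axes are the flange's). Camera axes: x right, y down, z forward; pixel columns grow to the right and rows downward; lengths in m; the calibration is good to about 2 mm. A picture is of the moment at which its call begins: read the wrist's pose just before it. camera_model takes no time and is no camera call.
A pose or a line that the arm cannot do raises r.PlanningError and nothing moves.
- r.finish_job(): hands the job in; it is judged then, once.
The state is a dict: "time_s": time; "joint_positions": joint angles; "dq": joint speeds; "tau": joint torques, N m; "eef_pos": TCP position; "eef_rot": TCP orientation; "contact_force": force on the tool from outside, world axes, zero at the start; "torque": the same for the moment, N m; "grip_width": finger opening in m; "grip_force": force on a finger pad.
Only numpy, scipy, OpenCV 4.12 (cv2) and the standard library are available. Lean on these libraries where they do the work, as an engineer would, in place of code of your own. Each camera call takes 0.05 s, during which the arm holds its last target. There are 200 camera calls.

## Task

The tilting rest with the circuit card stands too steep for the next job. Lift its board past the top notch until the pawl is thrown out, let the board down flat with the hand still carrying it, then raise it again and leave it propped, let go, on the second notch from the bottom. Go gently: do not drive the board hard into its rubber bumper or let it drop, and leave the things around it where they are.

Things in the scene. Friction and masses are not known exactly. Their poses are not given: they have to be found in the camera images.
- stand: grey steel foot of the tilting rest, 150 x 162 mm, fixed to the bench; origin on the bench below the middle of the hinge; x is level and points from the hinge toward the grip bar (away from the robot, give or take 0.2 rad), y along the hinge, z up. Toothed wheel, pawl and bumper are at its +y side, y = 70 to 100 mm, up to 165 mm high; the board moves them, they need no handling
- hinge (a point): point on the hinge axis at the middle of the board's width, 70 mm above the bench; the axis runs along the stand's y. The board is an 8 mm plate, 90 x 130 mm, with a circuit card clipped on it. With the pawl out it falls if let go
- grip_bar (a point): middle of the round steel grip bar at the board's free edge: 12 mm thick, 104 mm long, parallel to the hinge, 150 mm from it, in the board's plane, 48 mm clear of the board's edge on two 9 mm arms 48 mm to either side of its middle. Fingers can close on it from above, one before and one behind it; it may turn between them as the board swings. Lifting takes 3 to 5 N here at any tilt
- board (a joint): tilt in rad: 0 flat on its rests, growing as the free edge rises. Five notches hold it at about 0.13, 0.28, 0.44, 0.60, 0.76; it starts on the third, fourth or fifth. Raised, it passes each notch freely: the pawl drops in about 0.03 above the resting angle, and lowered again the board rests there. A trip pin throws the pawl out somewhere from 0.88 to 1.26: its hand-set place cannot be read
- bumper: rubber block, 16 x 10 x 8 mm, at the stand's +y side, 46 mm ahead of the hinge axis. A lug on the trip pin's plate meets it 0.02 to 0.05 rad after the trip, wherever that is set, and ends the swing: felt at the bar as a stop that yields little. 3 N at the bumper are about 1 N at the bar; it should take no more than 40 N
- meter: yellow and black multimeter, 138 x 68 x 42 mm, lying on the bench; a bystander
- spare_card: green circuit card, 45 x 70 x 17 mm, lying on the bench; a bystander
- coil: standing copper coil, 43 x 46 x 97 mm; a bystander
- pawl_pivot (a point): pivot of the tumbler pawl at the stand's +y side, 45 mm ahead of and 71 mm above the hinge axis. The pawl's 22 mm steel ball leans to the robot when it lies on the wheel and holds the board, and away when it is thrown out; it then stays out on the way down, and below a tilt of about 0.07 rad a second pin tips it back, so with the board flat it is armed again

How it is judged:
On the way, in this order (a step that is already met when the one before it is completed fails the run):
1. the board is lifted above its top notch (value of joint board above 0.85 rad), for 0.1 s.
2. the board is let down flat, which it can be only once the pawl has been thrown out (value of joint board below 0.035 rad), for 0.1 s.
At the end, for the whole second after the job is handed in: the board rests still, let go, on its second notch from the bottom (about 0.28 rad, within 0.03) (value of joint board between 0.25 and 0.315 rad and velocity of joint board between -0.05 and 0.05 rad/s); the robot touches nothing.
It fails at once if the board is driven into the bumper with more than 40 N at the bumper (about 13 N at the grip bar) (contact force between bumper and anything else above 40 N).
It fails at once if the board drops: it swings down faster than 2 rad/s (0.3 m/s at the bar) (velocity of joint board below -2 rad/s).
It fails at once if the multimeter, the circuit card on the bench or the coil is pushed more than 30 mm (distance of any of meter, spare_card, coil from where it was at the start of the episode above 0.03 m).
It also fails if it takes over 72 s, if anything falls off the work surface, if the arm or the gripper's body presses on something with over 40 N, if the wrist force passes 120 N, or if a joint passes its speed limit or range.

## Working session

There is one attempt and no reset: what is moved stays moved. The work goes in short steps, each a Python script; the robot and the scene stay as the last script left them, time stands still between calls to the robot, and variables do not carry over. Pictures are saved under pics/ and viewed, at most 10 in all, crops included, and the job is handed in when it is done.

```bash
mkdir -p pics; python3 - <<'E'
from workcell import r, optics
import cv2,numpy as np
ims=[]
for n in("scene","side"):
    p,d=optics.get_image(n); np.savez(f"{n}.npz",p=p,d=d); m=optics.camera_model(n)
    print(n,m["K"].round(1).tolist(),m["R"].round(3).tolist(),m["t"].round(3).tolist(),(d>0).mean())
    cv2.imwrite(f"pics/{n}.png",p[:,:,::-1])
s=r.read_state();print(s["time_s"],s["eef_rot"],s["eef_pos"],s["contact_force"])
E
```

```text
scene [[456.7, 0.0, 249.2], [0.0, 456.7, 186.3], [0.0, 0.0, 1.0]] [[-0.865, -0.502, -0.015], [-0.39, 0.69, -0.61], [0.316, -0.522, -0.792]] [0.574, 0.201, 0.95] 0.9959259033203125
side [[422.7, 0.0, 246.8], [0.0, 422.7, 195.4], [0.0, 0.0, 1.0]] [[0.928, -0.372, 0.004], [-0.166, -0.425, -0.89], [0.333, 0.825, -0.456]] [-0.462, 0.263, 0.603] 0.8937021891276041
0.1 [ 1.64647141e-01  9.86352276e-01 -6.71467296e-04 -2.34971704e-04] [0.17033905 0.49625703 0.25568363] [ 0.68194972  1.04036533 -0.12697015]
```

View pics/scene.png

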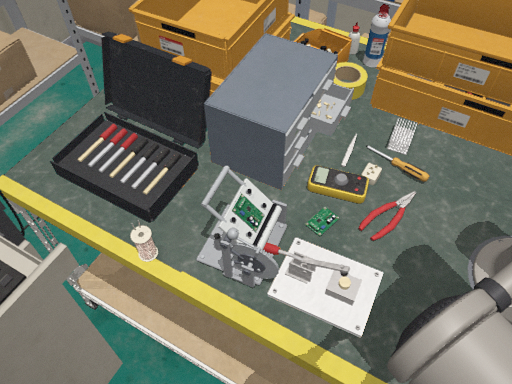

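View pics/side.png

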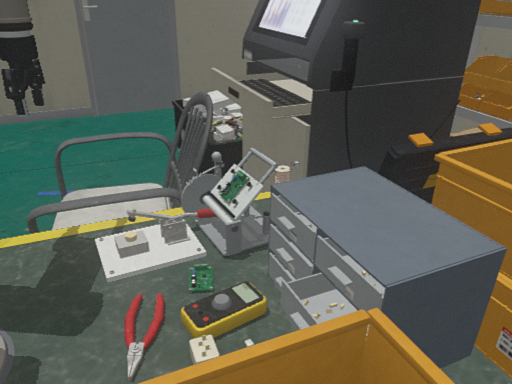

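The scene view shows the stand around (240,240), the bar loop at about (205,205)-(230,170), the coil at (145,243), the meter at (338,183) and the spare card at (322,220). A drawer cabinet stands close by the stand. I'll zoom in.

```bash
python3 - <<'E'
import cv2,numpy as np
a=np.load("scene.npz")["p"][150:290,190:300]; b=np.load("side.npz")["p"][135:265,170:280]
a=cv2.resize(a,None,fx=3.6,fy=3.6,interpolation=2); b=cv2.resize(b,None,fx=3.6,fy=3.6,interpolation=2)
b=np.pad(b,((0,a.shape[0]-b.shape[0]),(0,0),(0,0)))
cv2.imwrite("pics/zoom.png",np.hstack([a,b])[:,:,::-1])
# depth-based points in the scene view
z=np.load("scene.npz");d=z["d"]
from workcell import optics
m=optics.camera_model("scene");K,R,t=map(np.array,(m["K"],m["R"],m["t"]))
def P(u,v): return R.T@(d[v,u]*np.linalg.inv(K)@[u,v,1]-t)
for u,v in[(230,170),(206,205),(218,187),(255,185),(252,210),(145,243),(240,225),(275,200),(260,240),(215,255),(233,236),(215,140),(270,180),(338,60)]: print(u,v,P(u,v).round(3))
E
```

```text
230 170 [0.614 0.158 0.17 ]
206 205 [0.607 0.257 0.174]
218 187 [0.611 0.208 0.172]
255 185 [0.616 0.054 0.002]
252 210 [0.544 0.192 0.12 ]
145 243 [0.712 0.342 0.07 ]
240 225 [0.548 0.233 0.117]
275 200 [0.527 0.122 0.082]
260 240 [0.508 0.222 0.076]
215 255 [0.593 0.27  0.013]
233 236 [0.529 0.287 0.168]
215 140 [0.731 0.043 0.092]
270 180 [0.584 0.037 0.023]
338 60 [ 0.617 -0.44   0.045]
```

View pics/zoom.png

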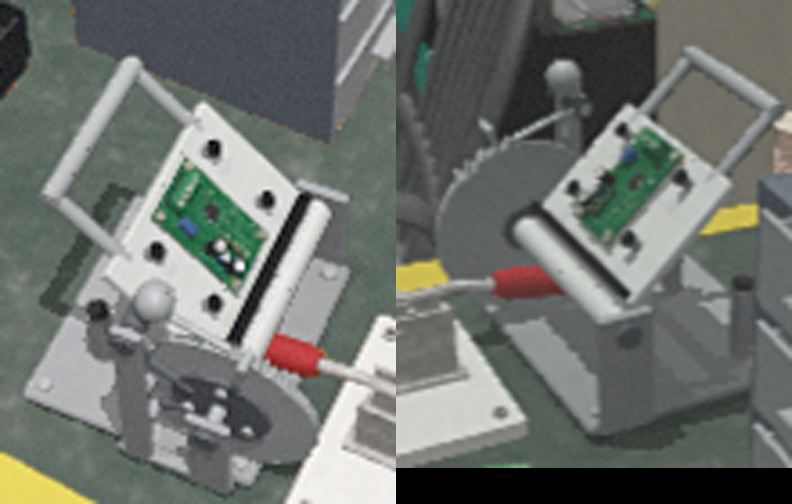

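```bash
python3 - <<'E'
import cv2,numpy as np
from workcell import r,optics
C={n:optics.camera_model(n) for n in("scene","side")}
Pm={n:np.array(m["K"])@np.c_[np.array(m["R"]),np.array(m["t"])] for n,m in C.items()}
def tri(a,b):
    X=cv2.triangulatePoints(Pm["scene"],Pm["side"],np.float64(a).reshape(2,1),np.float64(b).reshape(2,1))[:,0];X=X[:3]/X[3]
    e=[(p@np.r_[X,1]) for p in(Pm["scene"],Pm["side"])];print(X.round(4),[ (q[:2]/q[2]).round(1).tolist() for q in e]);return X
z=lambda u,v:(u/3.6+190,v/3.6+150); s=lambda u,v:((u-396)/3.6+170,v/3.6+135)
A=tri(z(132,65),s(778,108));B=tri(z(52,195),s(690,52)); print("bar",((A+B)/2).round(4),"len",np.linalg.norm(A-B))
# hinge barrel ends, visible caps (-y end is top right in scene)
tri(z(322,205),s(622,312)); 
d=np.load("scene.npz")["d"];m=C["scene"];K,R,t=map(np.array,(m["K"],m["R"],m["t"]))
for u,v in[z(295,260),z(312,225),z(278,295)]:
    u,v=int(round(u)),int(round(v));print("barrel",(R.T@(d[v,u]*np.linalg.inv(K)@[u,v,1]-t)).round(4))
# bar line by depth
pts=[]
for f in np.linspace(.1,.9,30):
    p=(1-f)*np.array(z(132,65))+f*np.array(z(52,195));u,v=p.round().astype(int);pts.append(R.T@(d[v,u]*np.linalg.inv(K)@[u,v,1]-t))
pts=np.array(pts);pts=pts[np.abs(pts[:,2]-np.median(pts[:,2]))<.012];c=np.median(pts,0);dirn=np.linalg.svd(pts-pts.mean(0))[2][0]
print(len(pts),c.round(4),dirn.round(3))
E
```

```text
[0.6233 0.158  0.1727] [[226.2, 167.5], [275.4, 165.5]]
[0.6112 0.2565 0.1737] [[204.3, 204.0], [251.5, 149.6]]
bar [0.6172 0.2072 0.1732] len 0.09928066663859302
[0.5152 0.1291 0.0771] [[278.2, 205.9], [230.9, 222.5]]
barrel [0.5068 0.173  0.0787]
barrel [0.5094 0.1458 0.0792]
barrel [0.5043 0.1994 0.078 ]
30 [0.6134 0.2129 0.1775] [-0.113  0.994  0.006]
```

```bash
cat > h.py <<'E'
import numpy as np
from workcell import r,optics,command_gripper
from scipy.spatial.transform import Rotation as Ro
yaw=.11; ex=np.array([np.cos(yaw),np.sin(yaw),0]); H=np.array([.508,.196,.07])
def quat(y):
    best=None
    for f in(y,y+np.pi):
        a=np.pi/4+f/2; q=np.array([np.cos(a),np.sin(a),0,0]); s=r.solve_ik([.6,.2,.3],q)
        if s is not None and (best is None or abs(s[5])<best[0]): best=(abs(s[5]),q)
    return best[1]
def bar(th,rad=.15,H=H): return H+rad*(np.cos(th)*ex+np.sin(th)*np.array([0,0,1.]))
UP=np.array([0,0,.006])
def st(tag=""):
    s=r.read_state();print(tag,round(s["time_s"],2),np.round(s["eef_pos"],4),"F",np.round(s["contact_force"],2),"w",round(s["grip_width"],4),"g",round(s["grip_force"],1));return s
E
python3 - <<'E'
from h import *
import cv2
q=quat(yaw);b=bar(.76);print(q,b)
r.reach(b+UP+[0,0,.13],q);command_gripper(.045,20)
s=st();p,d=optics.get_image("wrist");cv2.imwrite("pics/w.png",p[:,:,::-1]);np.savez("wrist.npz",p=p,d=d,pos=s["eef_pos"],q=s["eef_rot"])
E
```

```text
[0.66716628 0.74490882 0.         0.        ] [0.61606828 0.20793569 0.17333822]
 2.5 [0.616  0.2081 0.3093] F [-0.77 -0.36  0.27] w 0.0448 g 0.0
```

View pics/w.png

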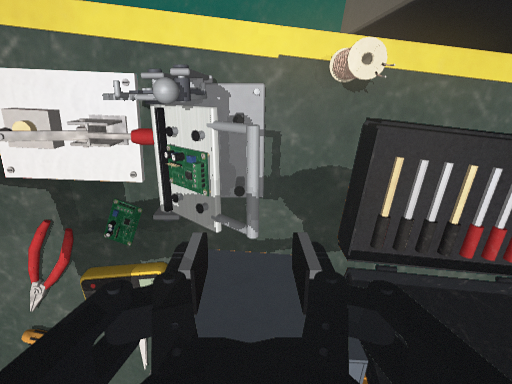

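The bar runs nearly vertically at column 254, rows 125–235, and lies parallel to the pads. I'll measure it by depth.

```bash
python3 - <<'E'
from h import *
z=np.load("wrist.npz");d=z["d"];m=optics.camera_model("wrist");Ki=np.linalg.inv(np.array(m["K"]));T=np.array(m["tool_from_camera"])
Rt=Ro.from_quat(z["q"]).as_matrix()
out=[]
for v in range(138,226,4):
    us=np.arange(240,272);dd=d[v,us]
    k=(dd>0)&(dd<dd[dd>0].min()+.006); us=us[k];dd=dd[k]
    c=(us.min()+us.max())/2;zz=np.median(dd)+.004
    X=T@np.r_[zz*(Ki@[c,v,1]),1];out.append(Rt@X[:3]+z["pos"])
o=np.array(out);f=np.polyfit(o[:,1],o[:,0],1);print(o[::4].round(4),"yaw",-f[0],"x at y=.208",np.polyval(f,.208),"z",np.median(o[:,2]))
E
```

```text
[[0.6139 0.2492 0.1732]
 [0.6154 0.2354 0.1733]
 [0.6171 0.2212 0.1734]
 [0.6183 0.2067 0.1744]
 [0.62   0.1912 0.1735]
 [0.6223 0.1755 0.1738]] yaw 0.10863847988254942 x at y=.208 0.6183001005681242 z 0.1734493892511697
```

```bash
sed -i 's/H=np.array(\[.508/H=np.array([.510/' h.py; python3 - <<'E'
from h import *
q=quat(yaw);b=bar(.76)+UP
print(r.move_straight(b+[0,0,.05],q,.15), r.move_straight(b,q,.06,max_force=6)); st("down")
command_gripper(.0,20); st("shut"); r.hold(.2); st("hold")
E
```

```text
False False
down 4.22 [0.6183 0.208  0.1798] F [0.51 0.23 0.32] w 0.0454 g 0.0
shut 4.61 [0.6184 0.208  0.1798] F [1.39 0.8  0.48] w 0.011 g 21.0
hold 4.81 [0.6185 0.208  0.1798] F [ 1.63 -0.39  1.68] w 0.0115 g 21.0
```

```bash
cat >> h.py <<'E'
Z=np.array([0,0,1.])
def arc(th0,th1,step=.02,speed=.025,mf=6,tlim=-10,rad=.15,g=.0002,every=3):
    q=quat(yaw);n=int(np.ceil(abs(th1-th0)/step));hit=False
    for i,th in enumerate(np.linspace(th0,th1,n+1)[1:]):
        hit=r.move_straight(bar(th,rad)+UP,q,speed,max_force=mf)
        s=r.read_state();F=np.array(s["contact_force"]);e=np.cos(th)*ex+np.sin(th)*Z;t=-np.sin(th)*ex+np.cos(th)*Z
        v=np.array(s["eef_pos"])-UP-H;a=np.arctan2(v[2],v@ex)
        ft,fr=F@t,F@e
        stop=hit or ft<tlim
        if i%every==0 or stop or th==th1: print(f"{s['time_s']:.2f} cmd {th:.3f} act {a:.3f} Ft {ft:.2f} Fr {fr:.2f} Fy {F[1]:.1f} rad {rad:.4f} R {np.hypot(v[2],v@ex):.4f} w {s['grip_width']:.4f} hit {hit}")
        rad+=g*fr
        if stop: break
    return a,rad,stop
E
python3 - <<'E'
from h import *
print(arc(.76,.87,mf=8,every=1))
E
```

```text
5.07 cmd 0.778 act 0.778 Ft -2.32 Fr 4.09 Fy 1.4 rad 0.1500 R 0.1506 w 0.0112 hit False
5.33 cmd 0.797 act 0.796 Ft -2.92 Fr 2.44 Fy 0.0 rad 0.1508 R 0.1507 w 0.0113 hit False
5.59 cmd 0.815 act 0.816 Ft -1.73 Fr -0.04 Fy 0.5 rad 0.1513 R 0.1509 w 0.0111 hit False
5.85 cmd 0.833 act 0.835 Ft -1.89 Fr -1.30 Fy 0.2 rad 0.1513 R 0.1509 w 0.0109 hit False
6.11 cmd 0.852 act 0.853 Ft -3.24 Fr 0.73 Fy -0.9 rad 0.1510 R 0.1510 w 0.0107 hit False
6.37 cmd 0.870 act 0.872 Ft -2.09 Fr 0.26 Fy 0.1 rad 0.1512 R 0.1512 w 0.0113 hit False
(np.float64(0.8716455369755864), np.float64(0.1512357463251166), np.False_)
```

```bash
python3 - <<'E'
from h import *
print(arc(.87,1.34,step=.02,speed=.02,mf=5,tlim=-6.5,rad=.1512,every=2)); r.hold(.1); st()
E
```

```text
6.67 cmd 0.890 act 0.891 Ft -2.72 Fr 1.42 Fy 0.3 rad 0.1512 R 0.1512 w 0.0112 hit False
7.27 cmd 0.929 act 0.930 Ft -3.34 Fr 0.51 Fy -0.6 rad 0.1512 R 0.1514 w 0.0111 hit False
7.87 cmd 0.968 act 0.969 Ft -2.94 Fr 0.38 Fy -0.2 rad 0.1513 R 0.1516 w 0.0113 hit False
8.47 cmd 1.007 act 1.008 Ft -2.09 Fr 0.18 Fy 0.3 rad 0.1521 R 0.1518 w 0.0108 hit False
9.07 cmd 1.046 act 1.048 Ft -1.68 Fr 0.58 Fy -0.6 rad 0.1522 R 0.1521 w 0.0113 hit False
9.67 cmd 1.085 act 1.087 Ft -1.46 Fr -0.08 Fy -1.5 rad 0.1525 R 0.1524 w 0.0110 hit False
10.27 cmd 1.125 act 1.125 Ft -2.27 Fr 0.37 Fy -0.7 rad 0.1525 R 0.1526 w 0.0109 hit False
10.87 cmd 1.164 act 1.164 Ft -1.43 Fr 2.56 Fy -1.6 rad 0.1526 R 0.1528 w 0.0109 hit False
11.47 cmd 1.203 act 1.205 Ft -2.12 Fr -0.85 Fy -1.7 rad 0.1533 R 0.1532 w 0.0113 hit False
12.07 cmd 1.242 act 1.243 Ft -1.16 Fr 2.13 Fy -1.8 rad 0.1533 R 0.1534 w 0.0109 hit False
12.67 cmd 1.281 act 1.282 Ft -1.53 Fr 0.42 Fy -2.5 rad 0.1536 R 0.1536 w 0.0110 hit False
13.27 cmd 1.320 act 1.314 Ft -9.23 Fr -0.59 Fy -2.2 rad 0.1536 R 0.1539 w 0.0111 hit False
(np.float64(1.3140064132677234), np.float64(0.15345271832437077), np.True_)
 13.37 [0.5489 0.2003 0.2249] F [ 7.9  -1.26 -3.28] w 0.011 g 19.6
```

```bash
sed -i 's/tlim=-10,/tlim=-10,up=99,/; s/ft<tlim/ft<tlim or ft>up/' h.py; python3 - <<'E'
from h import *
print(arc(1.314,.60,step=.03,speed=.035,mf=9,tlim=-12,up=3,rad=.1535,every=2)); st()
E
```

```text
13.68 cmd 1.284 act 1.285 Ft -1.10 Fr 3.66 Fy -3.7 rad 0.1535 R 0.1538 w 0.0111 hit False
14.24 cmd 1.225 act 1.224 Ft -1.08 Fr -0.42 Fy -2.7 rad 0.1545 R 0.1540 w 0.0111 hit False
14.81 cmd 1.165 act 1.164 Ft -0.02 Fr -0.96 Fy -2.5 rad 0.1543 R 0.1542 w 0.0112 hit False
15.38 cmd 1.106 act 1.103 Ft -0.09 Fr 1.05 Fy -2.0 rad 0.1539 R 0.1541 w 0.0109 hit False
15.94 cmd 1.046 act 1.044 Ft -1.07 Fr 0.37 Fy -0.4 rad 0.1541 R 0.1541 w 0.0114 hit False
16.51 cmd 0.987 act 0.985 Ft -0.90 Fr 0.40 Fy 0.1 rad 0.1542 R 0.1542 w 0.0110 hit False
17.07 cmd 0.927 act 0.925 Ft -1.35 Fr -0.03 Fy 0.4 rad 0.1543 R 0.1543 w 0.0111 hit False
17.64 cmd 0.868 act 0.866 Ft -2.00 Fr -0.47 Fy 1.4 rad 0.1544 R 0.1544 w 0.0112 hit False
18.21 cmd 0.808 act 0.807 Ft -1.34 Fr -0.98 Fy 2.4 rad 0.1544 R 0.1542 w 0.0111 hit False
18.77 cmd 0.749 act 0.747 Ft -1.26 Fr -0.38 Fy 2.0 rad 0.1542 R 0.1541 w 0.0110 hit False
19.34 cmd 0.689 act 0.687 Ft -2.23 Fr -0.42 Fy 2.6 rad 0.1539 R 0.1539 w 0.0110 hit False
19.91 cmd 0.630 act 0.628 Ft -1.57 Fr -1.39 Fy 1.0 rad 0.1537 R 0.1536 w 0.0113 hit False
20.19 cmd 0.600 act 0.598 Ft -2.36 Fr -1.54 Fy 2.6 rad 0.1535 R 0.1534 w 0.0111 hit False
(np.float64(0.5981226156631401), np.float64(0.15315772067787903), np.False_)
 20.19 [0.636  0.2099 0.1624] F [-0.23  2.58 -2.82] w 0.0111 g 19.9
```

The board passed the top notch without catching, so the pawl is out. I'll go on down to flat.

```bash
python3 - <<'E'
from h import *
a,rad,s=arc(.60,.12,step=.03,speed=.035,mf=9,tlim=-12,up=3,rad=.1532,every=2)
if not s: print(arc(.12,-.10,step=.015,speed=.02,mf=9,tlim=-12,up=3,rad=rad,every=1))
r.hold(.2);st()
import cv2
p,d=optics.get_image("side");cv2.imwrite("pics/flat.png",cv2.resize(p[125:265,160:300],None,fx=4,fy=4)[:,:,::-1])
E
```

```text
20.48 cmd 0.570 act 0.568 Ft -2.01 Fr 0.35 Fy 3.0 rad 0.1532 R 0.1532 w 0.0107 hit False
21.04 cmd 0.510 act 0.508 Ft -2.17 Fr -2.33 Fy 0.7 rad 0.1531 R 0.1529 w 0.0110 hit False
21.61 cmd 0.450 act 0.448 Ft -2.38 Fr -0.66 Fy 0.5 rad 0.1526 R 0.1526 w 0.0112 hit False
22.18 cmd 0.390 act 0.388 Ft -3.69 Fr -0.30 Fy 1.0 rad 0.1523 R 0.1523 w 0.0113 hit False
22.74 cmd 0.330 act 0.328 Ft -2.03 Fr -0.20 Fy -0.3 rad 0.1520 R 0.1520 w 0.0111 hit False
23.31 cmd 0.270 act 0.268 Ft -2.76 Fr -2.11 Fy -1.0 rad 0.1518 R 0.1517 w 0.0109 hit False
23.88 cmd 0.210 act 0.208 Ft -1.90 Fr -0.89 Fy -1.4 rad 0.1511 R 0.1513 w 0.0110 hit False
24.44 cmd 0.150 act 0.147 Ft -1.51 Fr -0.78 Fy -1.9 rad 0.1511 R 0.1508 w 0.0111 hit False
24.73 cmd 0.120 act 0.117 Ft -2.72 Fr -1.02 Fy -1.8 rad 0.1509 R 0.1507 w 0.0113 hit False
24.98 cmd 0.105 act 0.104 Ft -2.82 Fr -1.73 Fy -2.6 rad 0.1507 R 0.1505 w 0.0111 hit False
25.24 cmd 0.091 act 0.090 Ft -2.65 Fr -1.01 Fy -1.8 rad 0.1503 R 0.1504 w 0.0107 hit False
25.50 cmd 0.076 act 0.075 Ft -2.29 Fr 0.07 Fy -0.8 rad 0.1501 R 0.1503 w 0.0113 hit False
25.76 cmd 0.061 act 0.060 Ft -2.64 Fr -0.88 Fy -2.3 rad 0.1502 R 0.1501 w 0.0111 hit False
25.97 cmd 0.047 act 0.056 Ft 4.98 Fr -0.82 Fy -0.3 rad 0.1500 R 0.1501 w 0.0110 hit True
(np.float64(0.05591945866556126), np.float64(0.14982226083183833), True)
 26.17 [0.659  0.2124 0.0844] F [-0.24  0.21  5.42] w 0.0111 g 20.4
```

View pics/flat.png

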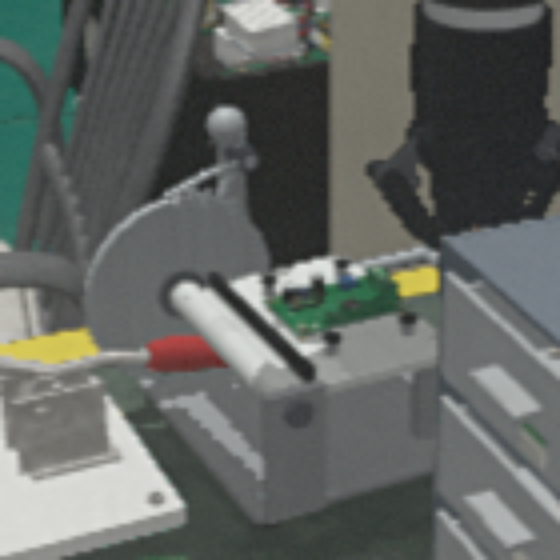

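The ball leans to the robot again, so the pawl is armed, and the board looks flat. I'll press slightly more to be sure it is on its rests.

```bash
python3 - <<'E'
from h import *
print(arc(.052,-.03,step=.015,speed=.015,mf=9,up=12,rad=.1498,every=1)); r.hold(.3);st()
import cv2
p,d=optics.get_image("scene");np.savez("flat.npz",p=p,d=d)
K,R,t=[np.array(optics.camera_model("scene")[k]) for k in"KRt"]
# board plane tilt from depth: fit plane to white board pixels
hsv=cv2.cvtColor(p,cv2.COLOR_RGB2HSV);v,u=np.nonzero((hsv[...,1]<40)&(hsv[...,2]>140)&(d>0))
X=(np.linalg.inv(K)@np.stack([u,v,np.ones_like(u)])*d[v,u]-t[:,None]);X=(R.T@X).T
y=np.array([-ex[1],ex[0],0]);L=X-H;k=(np.abs(L@y)<.06)&(L@ex>.02)&(L@ex<.10)&(abs(L[:,2])<.03)
print(k.sum());f=np.polyfit(L[k]@ex,L[k][:,2],1);print("tilt",f)
E
```

```text
26.47 cmd 0.038 act 0.055 Ft 12.45 Fr -6.85 Fy -3.6 rad 0.1498 R 0.1502 w 0.0110 hit False
(np.float64(0.05543111852061929), np.float64(0.14843087697041482), np.True_)
 26.77 [0.6591 0.2125 0.0843] F [-6.78 -2.81 12.62] w 0.0108 g 21.0
828
tilt [-0.01216486  0.00567813]
```

Flat is confirmed: the plane fit gives about 0, and the commanded angle has an offset of about 0.05. Next I raise to a true tilt of about 0.375, then lower onto notch 2.

```bash
python3 - <<'E'
from h import *
a,rad,s=arc(.055,.425,step=.025,speed=.03,mf=20,tlim=-14,rad=.150,every=2)
if not s: print(arc(.425,.27,step=.015,speed=.02,mf=9,up=2.5,rad=rad,every=1))
st()
import cv2
p,d=optics.get_image("scene")
K,R,t=[np.array(optics.camera_model("scene")[k]) for k in"KRt"]
hsv=cv2.cvtColor(p,cv2.COLOR_RGB2HSV);v,u=np.nonzero((hsv[...,1]<40)&(hsv[...,2]>140)&(d>0))
X=(R.T@(np.linalg.inv(K)@np.stack([u,v,np.ones_like(u)])*d[v,u]-t[:,None])).T
y=np.array([-ex[1],ex[0],0]);L=X-H;c,s_=np.cos(.28),np.sin(.28);n=L[:,2]*c-L@ex*s_
k=(np.abs(L@y)<.06)&(L@ex>.02)&(L@ex<.09)&(abs(n)<.02)
print(k.sum(),"tilt",np.arctan(np.polyfit(L[k]@ex,L[k][:,2],1)[0]))
E
```

```text
27.18 cmd 0.080 act 0.078 Ft -3.90 Fr 1.55 Fy -0.8 rad 0.1500 R 0.1503 w 0.0112 hit False
27.73 cmd 0.129 act 0.131 Ft -5.14 Fr 1.70 Fy -1.8 rad 0.1507 R 0.1508 w 0.0110 hit False
28.27 cmd 0.178 act 0.180 Ft -3.57 Fr 1.10 Fy -1.3 rad 0.1514 R 0.1513 w 0.0113 hit False
28.82 cmd 0.228 act 0.230 Ft -3.74 Fr 1.53 Fy -1.3 rad 0.1516 R 0.1518 w 0.0109 hit False
29.38 cmd 0.277 act 0.278 Ft -4.62 Fr -0.11 Fy -0.7 rad 0.1522 R 0.1523 w 0.0113 hit False
29.93 cmd 0.326 act 0.327 Ft -4.01 Fr 1.74 Fy -0.2 rad 0.1528 R 0.1528 w 0.0107 hit False
30.48 cmd 0.376 act 0.376 Ft -4.25 Fr 2.42 Fy -0.5 rad 0.1533 R 0.1534 w 0.0109 hit False
31.02 cmd 0.425 act 0.425 Ft -3.12 Fr 0.78 Fy -1.5 rad 0.1540 R 0.1539 w 0.0111 hit False
31.28 cmd 0.411 act 0.409 Ft -3.31 Fr -0.36 Fy -2.2 rad 0.1542 R 0.1538 w 0.0106 hit False
31.54 cmd 0.397 act 0.395 Ft -2.18 Fr -2.12 Fy -2.0 rad 0.1541 R 0.1537 w 0.0109 hit False
31.80 cmd 0.383 act 0.382 Ft -2.82 Fr -0.73 Fy -1.5 rad 0.1537 R 0.1535 w 0.0106 hit False
32.06 cmd 0.369 act 0.368 Ft -2.10 Fr -1.93 Fy -1.9 rad 0.1535 R 0.1534 w 0.0110 hit False
32.32 cmd 0.355 act 0.355 Ft -2.08 Fr -1.76 Fy -1.0 rad 0.1532 R 0.1532 w 0.0108 hit False
32.58 cmd 0.340 act 0.343 Ft 3.02 Fr -1.67 Fy -1.9 rad 0.1528 R 0.1530 w 0.0110 hit False
(np.float64(0.3433329216103814), np.float64(0.15246555536735906), np.True_)
 32.58 [0.6532 0.2119 0.1275] F [-2.39 -1.92  2.29] w 0.011 g 20.3
842 tilt 0.26456046748902146
```

```bash
python3 - <<'E'
from h import *
command_gripper(.032); s=st("open")
p=np.array(s["eef_pos"]); r.move_straight(p+[0,0,.05],quat(yaw),.05,max_force=5); r.move_straight(p+[0,0,.15],quat(yaw),.15); r.hold(.5); st("away")
import cv2
p,d=optics.get_image("scene");cv2.imwrite("pics/end.png",p[:,:,::-1])
K,R,t=[np.array(optics.camera_model("scene")[k]) for k in"KRt"]
hsv=cv2.cvtColor(p,cv2.COLOR_RGB2HSV);v,u=np.nonzero((hsv[...,1]<40)&(hsv[...,2]>140)&(d>0))
X=(R.T@(np.linalg.inv(K)@np.stack([u,v,np.ones_like(u)])*d[v,u]-t[:,None])).T
y=np.array([-ex[1],ex[0],0]);L=X-H;c,s_=np.cos(.28),np.sin(.28);n=L[:,2]*c-L@ex*s_
k=(np.abs(L@y)<.06)&(L@ex>.02)&(L@ex<.09)&(abs(n)<.02)
print(k.sum(),"tilt",np.arctan(np.polyfit(L[k]@ex,L[k][:,2],1)[0]))
E
```

```text
open 32.96 [0.6533 0.212  0.127 ] F [ 0.49 -0.61 -0.85] w 0.0322 g 0.0
away 35.42 [0.6533 0.2121 0.2769] F [ 0.68 -0.03  0.79] w 0.0323 g 0.0
853 tilt 0.2713670835700785
```

View pics/end.png

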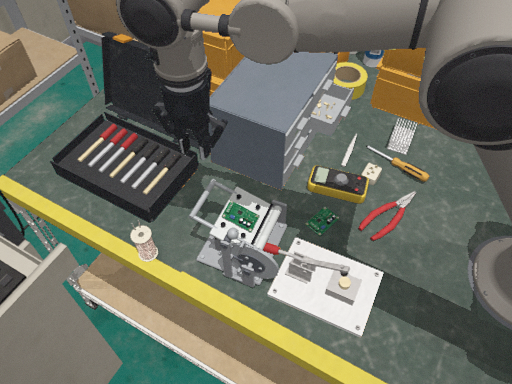

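The board stands propped at about 0.27 rad (bar around (207,205)) and the hand is clear above it. The coil, meter and spare card are unmoved.

```bash
python3 -c "
from workcell import r
print(r.finish_job())"
```

```text
the job is handed in; nothing more can be done
None
```

The job is handed in: the pawl was thrown out at the top, the board was let down flat under the hand, then raised and left propped and released on the second notch (about 0.27 rad by depth fit), with the coil, meter and spare card unmoved.

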